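# Hold the eccentric wheel heavy side down

### The arm

A 6-joint arm with a two-finger parallel gripper is mounted at the origin on the work surface. World frame = base frame: x ahead of the robot, y to its left, z up, the work surface at z = 0. Lengths are in mm, angles in rad, forces in N, time in s.
With the tool pointing down it reaches from about 325 to 775 mm from the base axis. Payload 5.5 kg.
Tool frame: the origin (TCP) lies on the mounting face of the last link; the fingertips stand 173 mm ahead of it and the grasp point (between the pads) lies 155 mm ahead of it (robot.tips_ahead is the distance from the TCP to the fingertips, in mm); z points along the fingers, y is the line along which they close (so a half turn about z gives the same grasp; the last joint's range is limited). The gripper opens to 85 mm and grips with 20 to 120 N. Pads are 22 mm wide; open, the fingers measure 114 mm over their backs; the gripper's body (76 mm by 85 mm) begins 54 mm behind the grasp point. The pads swing forward as they close: fully open they stand 13 mm farther back than shut.
Start: joints at [-1.356, 0.091, 1.231, -0, 1.82, -0.057], TCP at [161.079, -577.989, 404.675] pointing down, gripper open.
Joint ranges: [-2.87, 2.87], [-0.86, 2.18], [0.17, 2.46], [-1.51, 4.65], [0.06, 2.69], [-2.65, 2.65]. Speed limits (rad/s): [2.57, 2.57, 3.01, 3.14, 3.14, 3.14].

### API

Orientations are given as a unit quaternion [x, y, z, w].
In Python, from station import robot gives the robot as it stands. The module is installed in compiled form; this text tells all that it offers.
- The arm moves only by the shell command python3 -m crank 'ROWS'. ROWS is JSON, a list that holds one entry, the list of rows, each a list of 5 numbers: the opening, from -1 (shut) to 1 (fully open), so that 0 is half open, then the shift along the tool's x, y, z in mm, then the turn about the tool's z in rad. In form: [[[grip, x, y, z, twist], ...]]. A call has 1 to 20 rows; each row is the pose to reach, as a shift and turn from the pose commanded when the call began, along the tool's axes at that moment; what a row does not reach only later rows make up. A row lasts 1/12 s, in which the tool goes at most 41.7 mm and 7.16 degrees, less where a joint would pass 70% of its speed; a pose out of reach is approached as far as the arm can. A call with a gripper value outside its range is refused whole. The fingers move at their own pace and stop on an object; the grip force is fixed at half the most. Time passes only in rows, so rows that repeat a pose let the fingers close. It gives the time, the measured TCP pose, the force, the opening and the grip force at its end, in the units of the state.
- robot.state(): the state, without advancing time (a new reading comes with each control period).
- robot.get_image(name): name is "scene" or "top" or "wrist"; returns a dict with "img" (400x640x3 uint8, red, green, blue), "range_z" (400x640 float32, mm along the optical axis (not along the pixel's ray), 0 where there is no reading), "mtx" (3x3 intrinsics, pixels), "R" (3x3) and "t" (3): a world point X has camera coordinates R X + t. Camera axes: x right, y down, z forward; pixel columns grow to the right and rows downward; lengths in mm; the calibration is good to about 2 mm. A picture is of the moment at which its call begins.
- robot.sign_off(): hands the job in; it is judged then, once.
The state is a dict: "time_s": time; "joint_pos": joint angles; "joint_vel": joint speeds; "tau": joint torques, N m; "eef_pos": TCP position; "ee_rot": TCP orientation; "contact_force": force on the tool from outside, world axes, zero at the start; "moment": the same for the moment, N m; "gripper_width": finger opening in mm; "finger_force": force on a finger pad.
Only numpy, scipy, OpenCV 4.12 (cv2) and the standard library are available. Lean on these libraries where they do the work, as an engineer would, in place of code of your own. Each camera call takes 0.05 s, during which the arm holds its last target. There are 200 camera calls.

### The job

The sealed eccentric wheel of the polishing tumbler sits on its service stand, and one side of it is heavy, but you cannot see which: find it by turning the wheel by hand and feeling, or watching on letting go, which way it wants to roll from either side. Then turn the wheel so that its heavy side points straight down, to within about ten degrees, and finish while still holding it there, motionless, in the gripper. Leave the other things on the bench where they are.

Things in the scene. Friction and masses are not known exactly. Their poses are not given: they have to be found in the camera images.
- stand: fixed stand: black pad (176 mm across, centre 40 mm to -x of the origin), grey upright on its -x side, level spindle pointing along the stand's own +x, 125 mm above the bench. Origin on the bench straight below the wheel's middle, z up; yaw within 0.5 rad of zero. Upright 34 x 44 mm at x = -105 to -71 mm, top at 141 mm
- spindle_root (a point): on the spindle axis, 60 mm behind the wheel's middle, where a 34 mm collar on the upright ends and only the 14 mm spindle goes on to the wheel. So 48 mm are free along the axis behind the wheel's back face, and nothing stands in front of the wheel
- wheel_center (a point): middle of the wheel; x axis along the spindle (as the stand's x), z axis from the middle to the peg. Closed plain aluminium drum, 130 mm across, 24 mm thick (12 mm either way along the axis), flat smooth faces that can be pinched at the rim. A 26 mm hub stands 8 mm out of its +x face, six 2 mm high screw heads lie 48 mm from the axis. Turns without end
- peg_tip (a point): outer end of the one steel peg (8 mm in diameter) standing 14 mm out of the wheel's rim at mid thickness; 79 mm from the axis. It shows how far the wheel is turned, and says nothing of where the heavy side is: a hidden weight (core, about 0.25 kg, 34 mm off the axis) is fixed inside at any angle to the peg, new each time
- bearing (a point): on the axis, where the bearing sits in the wheel. It is stiff with grease: left alone, the wheel rolls slowly (under 3 rad/s, no overswing) towards heavy side down but sticks 20 to 35 degrees short of it, by the same angle on either side, within some 3 s. With the heavy side as near to straight up it also stays put, and anywhere between stuck places it rolls
- ball_vise: bystander: round steel engraver's vise on a black ring pad, 116 mm across and 87 mm high; origin at its underside's centre
- graver_block: bystander: dark wooden block 90 x 150 x 35 mm with three gravers with wooden knob handles standing in it, 130 mm high in all; origin at its underside's centre
- brush: bystander: bench brush about 170 mm long lying on the bench
- jar: bystander: amber glass jar 60 mm in diameter and 70 mm high; origin at its underside's centre
Not all that is in view belongs to the job. Leave any blue or purple look-alike of the stand alone.

How it is judged (in metres and radians):
At the end, for the whole second after the job is handed in: the wheel's heavy side points straight down to within 0.18 rad (10 degrees), the wheel is still (under 0.15 rad/s) and the fingers are holding it with more than 2 N (angle between core_c0's own z axis and vertical below 0.18 rad and contact force between the fingers and wheel above 2 N and velocity of joint core between -0.15 and 0.15 rad/s); the arm keeps its last pose, push and grip.
It fails at once if a bystander is pushed more than 3 cm from its place (distance of any of ball_vise, graver_block, brush, jar from where it was at the start of the episode above 0.03 m).
It also fails if it takes over 72 s, if anything falls off the work surface, if the arm or the gripper's body presses on something with over 40 N, if the wrist force passes 120 N, or if a joint passes its speed limit or range.

## Working session

There is one attempt and no reset: what is moved stays moved. The work goes in short steps, Python scripts to look and compute and a shell command to move; the robot and the scene stay as the last step left them, time stands still between calls to the robot, and variables do not carry over. Pictures are saved under pics/ and viewed, at most 10 in all, crops included, and the job is handed in when it is done.

```bash
mkdir -p pics; python3 - <<'E'
from station import robot
import cv2,numpy as np
s=robot.state();print(s)
for n in ["scene","top"]:
    d=robot.get_image(n);cv2.imwrite(f"pics/{n}0.png",d["img"][:,:,::-1]);np.savez(f"{n}0.npz",**d);print(n,d["mtx"],d["R"],d["t"])
E
```

```text
{'time_s': 0.0, 'joint_pos': array([-1.35565520e+00,  9.19134443e-02,  1.23189605e+00,  2.28807055e-05,
        1.81980505e+00, -5.67207328e-02]), 'joint_vel': array([ 0.00043036,  0.00041081, -0.00152853,  0.0012247 , -0.00011912,
        0.00025226]), 'tau': array([-1.53802480e-04, -4.58724833e+01, -4.18028677e+01, -1.40490779e-04,
        1.15910554e-02,  2.22456566e-05]), 'eef_pos': array([ 161.11935497, -578.03156498,  403.51209499]), 'ee_rot': array([ 9.90774721e-01,  1.35515425e-01, -6.89378771e-05, -1.00865283e-03]), 'contact_force': array([-0.11238441, -0.3214214 , -0.20781505]), 'moment': array([0.03955843, 0.02550466, 0.02965679]), 'finger_force': 0.0, 'gripper_width': 85.32941995316875}
scene [[434.90765763   0.         309.81664656]
 [  0.         434.90765763 203.80835772]
 [  0.           0.           1.        ]] [[ 0.36418177  0.93105543  0.02252589]
 [ 0.55622467 -0.19804027 -0.80708994]
 [-0.74698444  0.3064569  -0.58999866]] [-204.39948729 -234.69715659 1861.40658141]
top [[362.04277958   0.         321.49328169]
 [  0.         362.04277958 197.03086908]
 [  0.           0.           1.        ]] [[ 0.04280615 -0.99907148 -0.00487872]
 [-0.97485528 -0.04069871 -0.21909085]
 [ 0.21868887  0.01413448 -0.97569227]] [ -21.41389561  606.22494998 1022.89360566]
```

View pics/scene0.png

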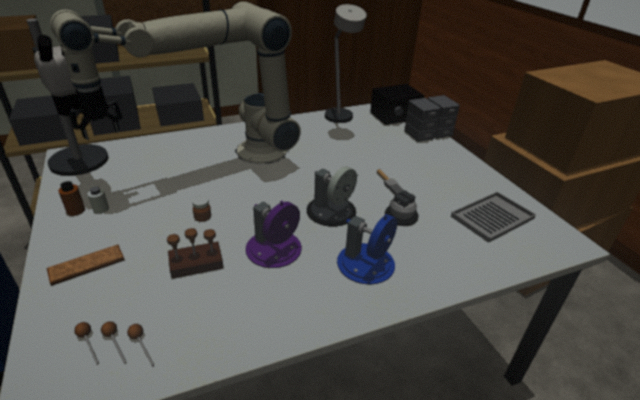

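View pics/top0.png

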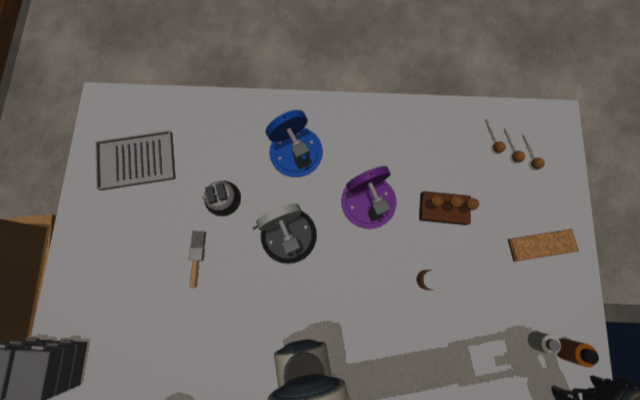

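The grey stand is at about (288,232) in the top view, with its wheel at (279,215) and the peg pointing left at about (256,227). The blue and purple stands are decoys. Next I'll measure the stand pose with point clouds.

```bash
cat > h.py <<'E'
import numpy as np,cv2
def cloud(d):
    z=d["range_z"];v,u=np.mgrid[:400,:640];K=d["mtx"]
    P=np.stack([(u-K[0,2])/K[0,0]*z,(v-K[1,2])/K[1,1]*z,z],-1)
    return (P-d["t"])@d["R"]
def proj(d,X):
    c=np.asarray(X)@d["R"].T+d["t"];p=c@d["mtx"].T;return p[...,:2]/p[...,2:]
E
python3 - <<'E'
from h import *
T=dict(np.load("top0.npz"));S=dict(np.load("scene0.npz"))
C=cloud(T);P=C[185:270,245:325].reshape(-1,3)
# pad circle: dark pixels low
I=T["img"].astype(int).sum(2)
for (u,v) in [(261,236),(316,236),(288,263),(279,215),(290,247),(256,227),(288,240)]: print(u,v,C[v,u].round(),I[v,u])
D=cloud(S);W=D[160:232,300:362].reshape(-1,3);
m=(W[:,2]>75)&(W[:,2]<200)&(W[:,0]>300)
W=W[m];print(len(W),W.min(0),W.max(0))
# RANSAC vertical plane
rng=np.random.default_rng(0);best=0
for _ in range(2000):
    a=W[rng.choice(len(W),2,False)];t=a[1]-a[0];n=np.array([t[1],-t[0]]);L=np.hypot(*n)
    if L<20: continue
    n/=L;r=abs((W[:,:2]-a[0,:2])@n);k=(r<2.5).sum()
    if k>best:best=k;b=r<2.5
Q=W[b];c=Q.mean(0);_,_,Vt=np.linalg.svd(Q[:,:2]-c[:2]);n=Vt[1]*np.sign(Vt[1][0]);print(best,"n",n,"yaw",np.arctan2(n[1],n[0]),"off",c[:2]@n)
t=np.array([-n[1],n[0]]);l=Q[:,:2]@t;print("lateral",np.percentile(l,[0,2,50,98,100]),"z",np.percentile(Q[:,2],[0,2,98,100]))
A=np.c_[l,Q[:,2]].astype(np.float32);print(cv2.minEnclosingCircle(A))
# pad
m=(P[:,2]>3)&(P[:,2]<25);print("pad",m.sum(),cv2.minEnclosingCircle(P[m,:2].astype(np.float32)))
for n_,d,(y0,y1,x0,x1),f in [("s",S,(155,235,295,365),8),("t",T,(190,270,240,325),7)]:
    cv2.imwrite(f"pics/c{n_}.png",cv2.resize(d["img"][y0:y1,x0:x1,::-1],None,fx=f,fy=f,interpolation=3))
E
cd pics; python3 -c "
import cv2,numpy as np
a=cv2.imread('cs.png');b=cv2.imread('ct.png');a=cv2.resize(a,(400,457));b=cv2.resize(b,(400,377));b=cv2.copyMakeBorder(b,0,80,0,0,0);cv2.imwrite('c1.png',cv2.convertScaleAbs(np.hstack([a,b]),alpha=1.5))"
```

```text
261 236 [488. 188.   8.] 129
316 236 [496.  17.   5.] 177
288 263 [409.  99.   6.] 191
279 215 [526. 112. 190.] 389
290 247 [447.  83. 140.] 273
256 227 [499. 182. 130.] 185
288 240 [466.  90. 137.] 259
1330 [431.0907142   45.31293741  75.00147535] [766.41720707 189.09912316 190.45594986]
504 n [0.89378331 0.44849905] yaw 0.46508531104362455 off 542.6610266545048
lateral [-198.483435   -192.23343018 -137.92803403  -72.52503189  -67.49225529] z [ 75.25546541  77.581253   184.83662716 188.57427886]
((-132.12611389160156, 123.84233856201172), 67.66336059570312)
pad 1743 ((522.5917358398438, 123.45089721679688), 168.40818786621094)
```

View pics/c1.png

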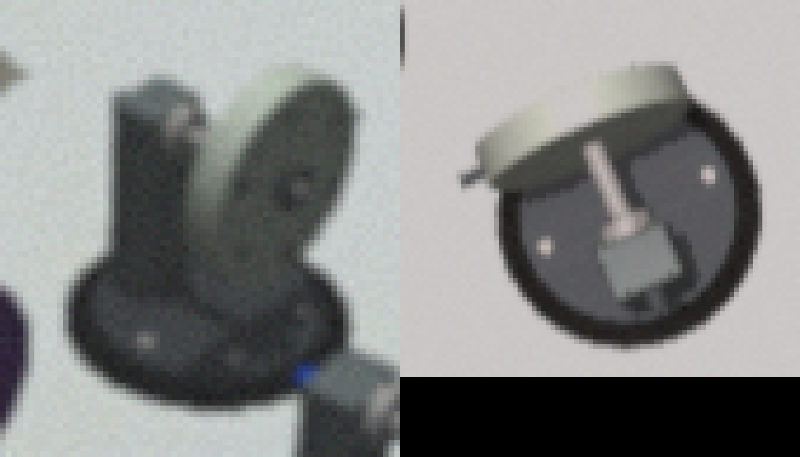

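```bash
cat > fit.py <<'E'
from h import *
from scipy.optimize import least_squares
def sd(P,x,y,a):
    c,s=np.cos(a),np.sin(a);X=(P[:,0]-x)*c+(P[:,1]-y)*s;Y=-(P[:,0]-x)*s+(P[:,1]-y)*c;Z=P[:,2]
    def comb(q): return np.linalg.norm(np.maximum(q,0),axis=1)+np.minimum(q.max(1),0)
    r=np.hypot(Y,Z-125)
    w=comb(np.c_[r-65,abs(X)-12])
    u=comb(np.c_[abs(X+88)-17,abs(Y)-22,Z-141])
    sp=comb(np.c_[r-7,abs(X+36)-36]);co=comb(np.c_[r-17,abs(X+65.5)-5.5])
    hub=comb(np.c_[r-13,abs(X-10)-10])
    f=np.stack([w,u,sp,co,hub]);i=abs(f).argmin(0);return f[i,range(len(i))]
for n in ["top","scene","both"]:
    Q=[]
    for m in (["top","scene"] if n=="both" else [n]):
        C=cloud(dict(np.load(m+"0.npz"))).reshape(-1,3)
        C=C[(np.hypot(C[:,0]-505,C[:,1]-105)<115)&(C[:,2]>30)&(C[:,2]<200)];Q.append(C)
    P=np.vstack(Q)
    r=least_squares(lambda p:sd(P+[0,0,p[3]],*p[:3]),[532,119,.44,0],loss="soft_l1",f_scale=2)
    print(n,len(P),r.x.round(3),np.median(abs(r.fun)))
E
python3 fit.py
```

```text
top 1096 [5.30323e+02 1.21521e+02 4.60000e-01 4.19000e-01] 0.614096465280042
scene 1286 [5.33426e+02 1.20513e+02 4.60000e-01 2.01300e+00] 1.0764907313248466
both 2382 [5.32047e+02 1.21239e+02 4.68000e-01 7.15000e-01] 1.2482957437853202
```

```bash
python3 -m crank '[[[1,545,-574,0,-1.76],[1,545,-574,0,-1.76],[1,545,-574,0,-1.76],[1,545,-574,0,-1.76],[1,545,-574,0,-1.76],[1,545,-574,0,-1.76],[1,545,-574,0,-1.76],[1,545,-574,0,-1.76],[1,545,-574,0,-1.76],[1,545,-574,0,-1.76],[1,545,-574,0,-1.76],[1,545,-574,0,-1.76],[1,545,-574,0,-1.76],[1,545,-574,0,-1.76],[1,545,-574,0,-1.76],[1,545,-574,0,-1.76],[1,545,-574,0,-1.76],[1,545,-574,0,-1.76],[1,545,-574,0,-1.76],[1,545,-574,0,-1.76]]]'
cat >> h.py <<'E'
N=np.array([np.cos(.46),np.sin(.46),0]);L=np.array([-np.sin(.46),np.cos(.46),0]);W0=np.array([531.7,121,125.])
def peg(th,r=79,x=0): # th from up toward +L, rad
    return W0+x*N+r*(np.sin(th)*L+np.cos(th)*np.array([0,0,1]))
def st():
    from station import robot
    s=robot.state();p=s["eef_pos"]-W0;q=s["ee_rot"]
    from scipy.spatial.transform import Rotation as R
    M=R.from_quat(q).as_matrix()
    print("t%.2f stand: n %.1f L %.1f tipz(rel axis) %.1f"%(s["time_s"],p@N,p@L,p[2]-173),"yaw y",round(np.arctan2(M[1,1],M[0,1]),3),"tilt",M[:2,2].round(3),"F",s["contact_force"].round(1),"w",round(s["gripper_width"],1),"ff",round(s["finger_force"],1))
E
python3 - <<'E'
from h import *
from station import robot
st()
d=robot.get_image("wrist");np.savez("w1.npz",**d);print(d["R"],d["t"],"cam",-d["R"].T@d["t"])
im=d["img"][:,:,::-1].copy();
for a in range(0,360,30):
    p=proj(d,peg(np.radians(a)));print(a,p.round())
cv2.imwrite("pics/w1.png",im)
E
```

```text
time_s: 1.77
eef_pos: [533.8, 126.9, 401.6]
ee_rot: [0.524, 0.852, -0.0, -0.002]
contact_force: [-0.0, -0.4, -0.6]
gripper_width: 85.8
finger_force: 0.0
t1.77 stand: n 4.5 L 4.3 tipz(rel axis) 103.6 yaw y 0.467 tilt [-0.004  0.002] F [-0.  -0.4 -0.6] w 85.8 ff 0.0
[[ 8.92435159e-01  4.51175161e-01 -6.78628529e-04]
 [ 4.30282375e-01 -8.50654385e-01  3.02066541e-01]
 [ 1.35707642e-01 -2.69866804e-01 -9.53286601e-01]] [-533.31839263 -160.37201786  338.61585517] cam [499.00457818 195.58003    370.87905337]
0 [314. 244.]
30 [314. 177.]
60 [315. 125.]
90 [316. 108.]
120 [317. 120.]
150 [317. 147.]
180 [317. 181.]
210 [317. 218.]
240 [316. 253.]
270 [316. 283.]
300 [315. 299.]
330 [314. 290.]
```

View pics/w1.png

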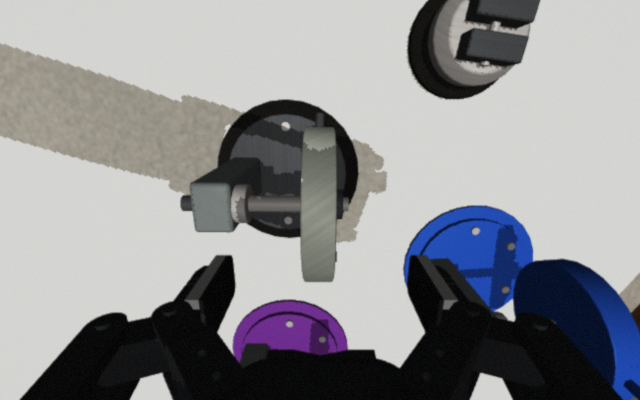

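The wrist camera sees the +L side of the wheel, with the peg at about (320,118), close to horizontal. Next I'll read the depth there and let the arm settle.

```bash
python3 -m crank '[[[1,0,0,0,0],[1,0,0,0,0]]]' >/dev/null; python3 - <<'E'
from h import *
from station import robot
st()
d=robot.get_image("wrist");np.savez("w2.npz",**d);C=cloud(d)-W0
X=C@N;Y=C@L;Z=C[...,2];r=np.hypot(Y,Z)
m=(r>68)&(r<84)&(abs(X)<10);a=np.degrees(np.arctan2(Y,Z))
print(m.sum(),np.median(X[m]),np.percentile(a[m],[5,50,95]),np.percentile(r[m],[5,50,95]))
m=(r<70)&(abs(X)<11)&(r>55);print("rim r",np.median(r[m]));m=(r<62)&(r>20)&(abs(X)<20);print(np.percentile(X[m],[1,50,99]))
A=cloud(dict(np.load("top0.npz")))-W0;X=A@N;Y=A@L;Z=A[...,2];r=np.hypot(Y,Z);m=(r>68)&(r<84)&(abs(X)<10);a=np.degrees(np.arctan2(Y,Z));print(m.sum(),np.percentile(a[m],[5,50,95]) if m.any() else 0)
print(d["mtx"])
E
```

```text
t1.98 stand: n -0.1 L -0.4 tipz(rel axis) 106.6 yaw y 0.46 tilt [-0.    -0.001] F [-0.8  0.1 -0.1] w 85.4 ff 0.0
112 1.959187109626674 [106.23164038 107.24983329 109.32175688] [68.57691385 73.61795339 78.50360567]
rim r 64.53302638705276
[-9.82658374 15.52395881 16.30226575]
14 [33.34081293 86.31228018 89.48591349]
[[299.66853927   0.         320.80660963]
 [  0.         299.66853927 199.8603597 ]
 [  0.           0.           1.        ]]
```

```bash
sed -i 's/531.7,121,125/533.5,121.9,125/' h.py
python3 -m crank '[[[1,46,2,40,0],[1,46,2,75,0],[1,46,2,75,0],[1,46,2,75,0],[-1,46,2,75,0],[-1,46,2,75,0],[-1,46,2,75,0],[-1,46,2,75,0],[-1,46,2,75,0],[-1,46,2,75,0],[-1,46,2,75,0],[-1,46,2,75,0]]]'
cat >> h.py <<'E'
from scipy.optimize import minimize_scalar
def pegangle(d,lo=-180,hi=180):
    C=cloud(d)-W0;X=C@N-0;Y=C@L;Z=C[...,2];r=np.hypot(Y,Z);m=(r>68)&(r<81)&(abs(X)<7);y,z,x=Y[m],Z[m],X[m]
    if m.sum()<6: return None,m.sum()
    def f(a):
        q=np.hypot(y*np.cos(a)-z*np.sin(a),x)-4;q=np.where(y*np.sin(a)+z*np.cos(a)>0,q,30);return np.minimum(abs(q),6).sum()
    g=np.radians(np.arange(-180,180,1.));a=g[np.argmin([f(t) for t in g])]
    a=minimize_scalar(f,bounds=(a-.03,a+.03),method="bounded").x
    return round(np.degrees(a),1),m.sum(),round(f(a)/m.sum(),2)
E
python3 - <<'E'
from h import *
from station import robot
st()
print(pegangle(dict(np.load("w2.npz"))),pegangle(robot.get_image("wrist")),pegangle(robot.get_image("top")),pegangle(robot.get_image("scene")))
E
```

```text
time_s: 3.03
eef_pos: [513.2, 163.2, 331.1]
ee_rot: [0.527, 0.85, 0.0, 0.0]
contact_force: [-3.5, -0.7, 5.6]
gripper_width: 22.7
finger_force: 61.9
t3.03 stand: n 0.1 L 46.0 tipz(rel axis) 33.1 yaw y 0.461 tilt [ 0.001 -0.   ] F [-3.5 -0.7  5.6] w 22.7 ff 61.9
(np.float64(109.9), np.int64(112), np.float64(0.38)) (np.float64(110.5), np.int64(197), np.float64(0.44)) (None, np.int64(0)) (np.float64(-76.8), np.int64(13), np.float64(3.57))
```

```bash

python3 -m crank '[[[-1,-7.4,0,-7.4,0],[-1,-16,0,-13.4,0],[-1,-25.5,0,-17.8,0],[-1,-35.6,0,-20.5,0],[-1,-46,0,-21.4,0],[-1,-56.4,0,-20.5,0],[-1,-66.5,0,-17.8,0],[-1,-76,0,-13.4,0],[-1,-84.6,0,-7.4,0],[-1,-92,0,0,0],[-1,-92,0,0,0],[-1,-92,0,0,0]]]'
cat > m.py <<'E'
from h import *
from station import robot
st();d=robot.get_image("wrist");np.savez("wl.npz",**d)
print(*[float(x) for x in pegangle(d) if x is not None])
E
python3 m.py
```

```text
time_s: 4.18
eef_pos: [554.1, 80.4, 331.4]
ee_rot: [0.527, 0.85, 0.0, 0.0]
contact_force: [-3.8, -0.7, 6.8]
gripper_width: 22.4
finger_force: 58.4
t4.18 stand: n 0.1 L -46.3 tipz(rel axis) 33.4 yaw y 0.461 tilt [0.001 0.   ] F [-3.8 -0.7  6.8] w 22.4 ff 58.4
35.3 770.0 0.76
```

```bash
python3 -c "
import numpy as np,cv2
cv2.imwrite('pics/w3.png',np.load('wl.npz')['img'][:,:,::-1])"
```

```text
(no output)
```

View pics/w3.png

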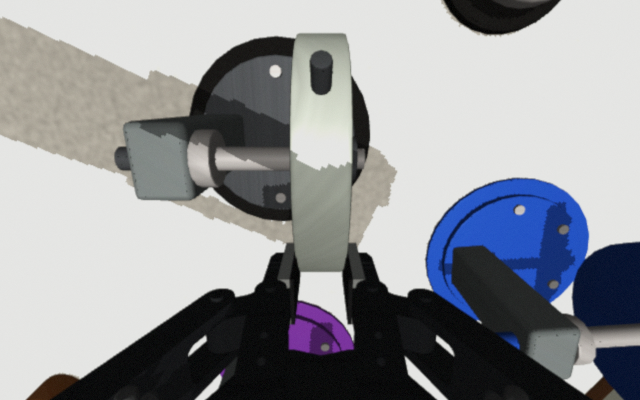

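The wrist view shows the peg at (321,70), so 35° is a true reading. Next I'll release and watch.

```bash
python3 -m crank '[[[1,0,0,0,0],[1,0,0,0,0],[1,0,0,0,0],[1,0,0,0,0],[1,0,0,0,0],[1,0,0,0,0],[1,0,0,0,0],[1,0,0,0,0]]]' | head -1; python3 m.py
python3 -m crank '[[[1,0,0,0,0],[1,0,0,0,0],[1,0,0,0,0],[1,0,0,0,0],[1,0,0,0,0],[1,0,0,0,0],[1,0,0,0,0],[1,0,0,0,0],[1,0,0,0,0],[1,0,0,0,0],[1,0,0,0,0],[1,0,0,0,0],[1,0,0,0,0],[1,0,0,0,0],[1,0,0,0,0],[1,0,0,0,0],[1,0,0,0,0],[1,0,0,0,0]]]' | head -1; python3 m.py
```

```text
time_s: 4.9
t4.90 stand: n 0.4 L -45.9 tipz(rel axis) 31.6 yaw y 0.461 tilt [-0. -0.] F [ 0.8 -0.1  0.7] w 85.6 ff 0.0
99.1 315.0 0.43
time_s: 6.45
t6.45 stand: n 0.4 L -45.9 tipz(rel axis) 31.7 yaw y 0.461 tilt [ 0. -0.] F [-0.8 -0.3  0.9] w 85.3 ff 0.0
109.9 110.0 0.4
```

It rolled back to 110°, where it started, so that is stuck edge A. Next is the other side: stroke positive, release, and look from the +L side.

```bash

python3 -m crank '[[[-1,0,0,0,0],[-1,0,0,0,0],[-1,0,0,0,0],[-1,0,0,0,0],[-1,0,0,0,0],[-1,0,0,0,0],[-1,0,0,0,0],[-1,7.4,0,-7.4,0],[-1,16,0,-13.4,0],[-1,25.5,0,-17.8,0],[-1,35.6,0,-20.5,0],[-1,46,0,-21.4,0],[-1,56.4,0,-20.5,0],[-1,66.5,0,-17.8,0],[-1,76,0,-13.4,0],[-1,84.6,0,-7.4,0],[-1,92,0,0,0],[-1,92,0,0,0],[-1,92,0,0,0]]]' ; python3 m.py
python3 -m crank '[[[1,0,0,0,0],[1,0,0,0,0],[1,0,0,0,0],[1,0,0,0,0],[1,0,0,0,0],[1,41,0,-20,0],[1,82,0,-30,0],[1,120,0,-30,0],[1,155,0,-30,0],[1,174,0,-30,0],[1,174,0,-30,0],[1,174,0,-30,0],[1,174,0,-30,0],[1,174,0,-30,0],[1,174,0,-30,0],[1,174,0,-30,0],[1,174,0,-30,0],[1,174,0,-30,0]]]' | head -1; python3 m.py
python3 -c "
import numpy as np,cv2
cv2.imwrite('pics/w4.png',np.load('wl.npz')['img'][:,:,::-1])"
```

```text
time_s: 8.08
eef_pos: [512.6, 163.8, 332.7]
ee_rot: [0.527, 0.85, 0.001, 0.001]
contact_force: [-7.3, -0.4, 11.5]
gripper_width: 22.3
finger_force: 60.0
t8.08 stand: n -0.1 L 46.8 tipz(rel axis) 34.7 yaw y 0.461 tilt [0.002 0.001] F [-7.3 -0.4 11.5] w 22.3 ff 60.0
0.0
time_s: 9.63
t9.63 stand: n 0.2 L 219.6 tipz(rel axis) 61.7 yaw y 0.46 tilt [0. 0.] F [-0.4 -1.   0.9] w 85.2 ff 0.0
155.0 66.0 0.48
```

View pics/w4.png

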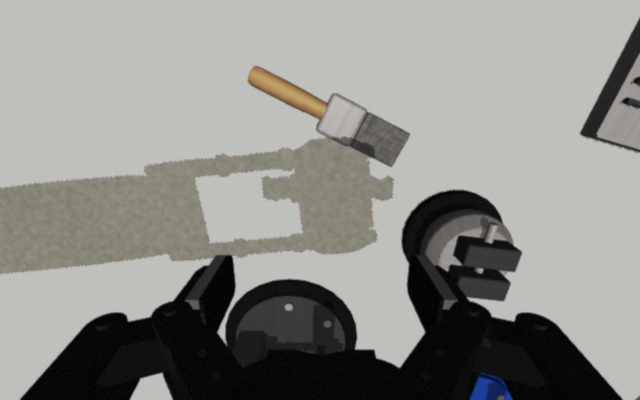

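The gripper body blocks the view from there, so the 155° reading is false. I'll move back toward the wheel by 42 mm.

```bash
python3 -m crank '[[[1,-42,0,0,0],[1,-42,0,0,0],[1,-42,0,0,0],[1,-42,0,0,0]]]' | head -1; python3 m.py
python3 -c "
import numpy as np,cv2
cv2.imwrite('pics/w5.png',cv2.resize(np.load('wl.npz')['img'][200:360,200:440,::-1],None,fx=3,fy=3,interpolation=2))"
```

```text
time_s: 10.02
t10.02 stand: n 0.2 L 177.9 tipz(rel axis) 61.7 yaw y 0.46 tilt [-0.  0.] F [-1.2  0.  -0.4] w 85.3 ff 0.0
155.0 60.0 0.49
```

View pics/w5.png

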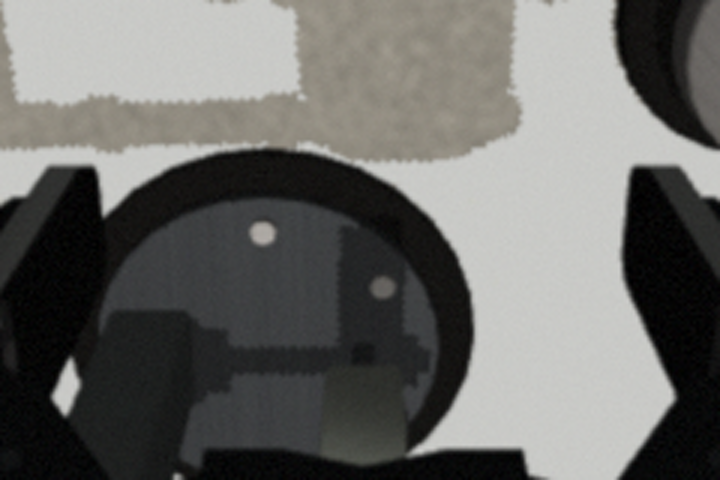

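The peg is just visible at crop (363,355), so the 155° reading was real. A second stroke will confirm that it rolled there.

```bash

python3 -m crank '[[[1,-40,0,0,0],[1,-80,0,0,0],[1,-120,0,0,0],[1,-160,0,0,0],[1,-200,0,10,0],[1,-224,0,30,0],[1,-224,0,30,0],[1,-224,0,30,0],[1,-224,0,30,0]]]'|head -1
python3 -m crank '[[[-1,0,0,0,0],[-1,0,0,0,0],[-1,0,0,0,0],[-1,0,0,0,0],[-1,0,0,0,0],[-1,0,0,0,0],[-1,0,0,0,0],[-1,7.4,0,-7.4,0],[-1,16,0,-13.4,0],[-1,25.5,0,-17.8,0],[-1,35.6,0,-20.5,0],[-1,46,0,-21.4,0],[-1,56.4,0,-20.5,0],[-1,66.5,0,-17.8,0],[-1,76,0,-13.4,0],[-1,84.6,0,-7.4,0],[-1,92,0,0,0],[-1,92,0,0,0],[-1,92,0,0,0]]]' |head -1; python3 m.py; python3 -c "
from h import *
from station import robot
np.savez('sc2.npz',**robot.get_image('scene'))"
python3 -m crank '[[[1,0,0,0,0],[1,0,0,0,0],[1,0,0,0,0],[1,0,0,0,0],[1,41,0,-20,0],[1,82,0,-30,0],[1,120,0,-30,0],[1,132,0,-30,0],[1,132,0,-30,0],[1,132,0,-30,0],[1,132,0,-30,0]]]' | head -1; python3 m.py
python3 -m crank '[[[1,0,0,0,0],[1,0,0,0,0],[1,0,0,0,0],[1,0,0,0,0],[1,0,0,0,0],[1,0,0,0,0],[1,0,0,0,0],[1,0,0,0,0],[1,0,0,0,0]]]' | head -1; python3 m.py
python3 -m crank '[[[1,0,0,0,0],[1,0,0,0,0],[1,0,0,0,0],[1,0,0,0,0],[1,0,0,0,0],[1,0,0,0,0],[1,0,0,0,0],[1,0,0,0,0],[1,0,0,0,0],[1,0,0,0,0],[1,0,0,0,0],[1,0,0,0,0]]]' | head -1; python3 m.py
```

```text
time_s: 10.82
time_s: 12.4
t12.40 stand: n -0.1 L 46.7 tipz(rel axis) 34.8 yaw y 0.462 tilt [0.002 0.   ] F [-6.1 -1.2 13.3] w 22.2 ff 60.4
0.0
time_s: 13.42
t13.42 stand: n 0.3 L 177.3 tipz(rel axis) 61.0 yaw y 0.46 tilt [-0.001 -0.001] F [ 0.5 -0.1 -0.6] w 85.1 ff 0.0
158.5 37.0 0.42
time_s: 14.22
t14.22 stand: n 0.2 L 178.2 tipz(rel axis) 61.7 yaw y 0.461 tilt [0. 0.] F [ 0.3 -0.1  1.1] w 85.6 ff 0.0
154.9 53.0 0.56
time_s: 15.27
t15.27 stand: n 0.2 L 178.1 tipz(rel axis) 61.7 yaw y 0.461 tilt [-0. -0.] F [ 0.4  1.4 -0.1] w 85.2 ff 0.0
154.8 55.0 0.47
```

B is 155° and it rolled there, A is 110°, so heavy-down puts the peg at 132.4°. Next I'll turn back about 22°.

```bash

python3 -m crank '[[[1,-42,0,0,0],[1,-84,0,5,0],[1,-125,0,20,0],[1,-132,0,30,0],[1,-132,0,30,0],[-1,-132,0,30,0],[-1,-132,0,30,0],[-1,-132,0,30,0],[-1,-132,0,30,0],[-1,-132,0,30,0],[-1,-132,0,30,0],[-1,-132,0,30,0],[-1,-135.6,0,26.2,0],[-1,-139.4,0,22.6,0],[-1,-143.6,0,19.5,0],[-1,-148,0,16.6,0],[-1,-152.6,0,14.2,0],[-1,-157.5,0,12.2,0],[-1,-157.5,0,12.2,0],[-1,-157.5,0,12.2,0]]]'|head -1;python3 m.py
python3 -m crank '[[[1,0,0,0,0],[1,0,0,0,0],[1,0,0,0,0],[1,0,0,0,0],[1,41,0,-5,0],[1,82,0,-12,0],[1,120,0,-12,0],[1,157.5,0,-12,0],[1,157.5,0,-12,0],[1,157.5,0,-12,0],[1,157.5,0,-12,0]]]' | head -1; python3 m.py
```

```text
time_s: 16.98
t16.98 stand: n 0.6 L 21.6 tipz(rel axis) 46.5 yaw y 0.463 tilt [-0.005  0.002] F [-0.6  5.1 -8.5] w 22.3 ff 61.1
133.6 32.0 0.4
time_s: 17.95
t17.95 stand: n 0.2 L 177.8 tipz(rel axis) 61.9 yaw y 0.461 tilt [ 0.001 -0.   ] F [ 0.4 -0.3  0.5] w 85.2 ff 0.0
133.3 83.0 0.57
```

```bash

python3 -m crank '[[[1,-40,0,0,0],[1,-80,0,0,0],[1,-120,0,3,0],[1,-157.5,0,12,0],[1,-157.5,0,12,0],[1,-157.5,0,12,0],[-1,-157.5,0,12,0],[-1,-157.5,0,12,0],[-1,-157.5,0,12,0],[-1,-157.5,0,12,0],[-1,-157.5,0,12,0],[-1,-157.5,0,12,0],[-1,-157.5,0,12,0],[-1,-157.5,0,12,0],[-1,-157.5,0,12,0],[-1,-157.5,0,12,0]]]'|head -1;python3 m.py;python3 m.py
```

```text
time_s: 19.33
t19.33 stand: n 0.2 L 21.1 tipz(rel axis) 50.2 yaw y 0.462 tilt [-0.     0.001] F [-4.9  1.5  6. ] w 22.2 ff 60.6
133.2 28.0 0.47
t19.38 stand: n 0.2 L 21.1 tipz(rel axis) 50.2 yaw y 0.462 tilt [-0.     0.001] F [-5.2  0.6  5.8] w 22.1 ff 60.6
133.2 28.0 0.42
```

```bash
python3 -c "
from station import robot
print(robot.sign_off())"
```

```text
the job is handed in; nothing more can be done
None
```

I handed the job in at about 19 s of the 72 s allowed, with the gripper still holding the wheel at about 60 N and the peg reading steady at 133°. The two stuck places, peg at 110° and 155°, put heavy side down at about 132.5°. The sign-off gave no verdict.

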